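# Scoop ball knobs into the packing tote and bolt it in

## Robot

A 6-joint arm with a two-finger parallel gripper is mounted at the origin on the work surface. World frame = base frame: x ahead of the robot, y to its left, z up, the work surface at z = 0. Lengths are in m, angles in rad, forces in N, time in s.
With the tool pointing down it reaches from about 0.35 to 0.875 m from the base axis. Payload 4.2 kg.
Tool frame: the origin (TCP) lies midway between the tips of the shut fingers; the grasp point (between the pads) lies 19 mm behind it; z points along the fingers, y is the line along which they close (so a half turn about z gives the same grasp; the last joint's range is limited). The gripper opens to 85 mm and grips with 20 to 120 N. Pads are 22 mm wide; open, the fingers measure 114 mm over their backs; the gripper's body (76 mm by 85 mm) begins 54 mm behind the grasp point. The pads swing forward as they close: fully open they stand 13 mm farther back than shut.
Start: joints at [-1.021, 0.385, 0.008, 0, -1.194, -0.259], TCP at [0.179, -0.599, 0.231] pointing down, gripper open.
Joint ranges: [-3.14, 3.14], [-1.21, 2.06], [-1.07, 1.41], [-3.16, 2.05], [-2.99, -0.16], [-3.1, 3.1]. Speed limits (rad/s): [2.79, 2.79, 3.14, 3.14, 3.14, 3.14].

## Interface

Orientations are given as [roll, pitch, yaw] about the fixed x, y, z axes, in that order (R = Rz(yaw) Ry(pitch) Rx(roll)).
In Python, from plant import * gives the robot as it stands. The module is installed in compiled form; this text tells all that it offers.
- The arm moves only by the tool move_arm, never from a script. Its argument "motion" is a list of rows, each a list of 7 numbers: the shift along the tool's x, y, z in cm, then the turn, a rotation vector about the tool's x, y, z in rad, then the opening, from 0 (shut) to 1 (fully open). A call has 1 to 12 rows; each row shifts and turns the commanded pose from where the row before left it, along the tool's axes as they then stand; what a row does not reach is not made up. A row lasts 1/12 s, in which the tool goes at most 41.7 mm and 7.16 degrees, less where a joint would pass 70% of its speed; a pose out of reach is approached as far as the arm can. A call with a gripper value outside its range is refused whole. The fingers move at their own pace and stop on an object; the grip force is fixed at half the most. Time passes only in rows, so rows that do not move let the fingers close. It gives the time, the measured TCP pose, the force, the opening and the grip force at its end, in the units of the state.
- observe(): the state, without advancing time (a new reading comes with each control period).
- get_image(name): name is "scene" or "top" or "wrist"; returns the picture (400x640x3 uint8, red, green, blue); there is no depth.
- camera_model(name): a dict with "fovy" (degrees; the focal length in pixels is half the picture's height over the tangent of half this angle, whatever the lens; pixels are square), "cx", "cy" (the principal point, pixels), "k1" (the pictures are not rectified: a ray, as slopes to the right and down, at radius r is drawn at 1 + k1 r^2 times it, then the intrinsics apply), "rvec" (rotation vector, rad) and "tvec" (3), from world to camera coordinates, as OpenCV has them; the wrist camera has in their place "tool_from_camera" (4x4, takes a point from camera to tool coordinates, whose origin is the TCP and whose axes are the flange's). Camera axes: x right, y down, z forward; pixel columns grow to the right and rows downward; lengths in m; the calibration is good to about 2 mm. A picture is of the moment at which its call begins: read the wrist's pose just before it. camera_model takes no time and is no camera call.
- finish_job(): hands the job in; it is judged then, once.
Trained networks look in the newest picture that a camera, given by its name, has taken for a name from the list of things; names that differ only in an ending like _2 or _b are one class to them, and where a whole thing is asked for, a point or a joint stands for the part that bears it (a point fixed in the world has none). Each returns a list of dicts, best first, with "score" (0 to 1); they miss things now and then, are a little off and sometimes report something else, mostly with a low value. They report only what shows in the picture. A call takes as long as a camera call. They do not tell look-alikes from the thing itself.
- find_in(camera, query): "centre" ([x, y, z] in m, in world coordinates, good to about 4 mm: the middle of the surface that is visible of it).
- masks_of(camera, query): "region" (400x640 bool, what is visible of it).
- pinpoint(camera, query): "centre" ([x, y, z] in m, in world coordinates, good to about 4 mm: a listed point, or the origin of a listed thing).
The state is a dict: "time_s": time; "joint_pos": joint angles; "dq": joint speeds; "joint_efforts": joint torques, N m; "ee_pos": TCP position; "tcp_rot": TCP orientation; "wrist_force": force on the tool from outside, world axes, zero at the start; "moment": the same for the moment, N m; "gripper_width": finger opening in m; "grip_force": force on a finger pad.
Only numpy, scipy, OpenCV 4.12 (cv2) and the standard library are available. Lean on these libraries where they do the work, as an engineer would, in place of code of your own. Each camera call takes 0.05 s, during which the arm holds its last target. There are 200 camera calls.

## Task

Pick up the hand scoop and, without touching the knobs with the fingers, scoop at least four of the orange ball knobs out of the long blue bin and tip them into the square blue tote, so that every knob ends up either in the tote or still in the bin. Put the scoop back upright on its green mat and then slide the red-handled bolt fully home through the keeper on the tote, which must still sit in its dock. Leave the tape roll, mug, carton and stapler where they are.

Things in the scene. Friction and masses are not known exactly. Their poses are not given: they have to be found in the camera images.
- scoop: aluminium hand scoop. Flat pan 102 (x) x 95 mm (y), floor 2 mm, side walls 36 mm high, falling to the floor from x = 5 to 47 mm, back wall 40. Origin: centre of the pan's underside; +x out of the open mouth (lip at x = 51 mm), z up. A post behind the back wall (x = -51 to -59) carries a black level handle bar along x, 22 x 22 mm, from x = -142 to -32 mm, axis 88 mm above the underside. 0.25 kg
- scoop_grip (a point): grip point on the axis of the scoop's handle, at x = -80 mm, z = 88 mm in the scoop's frame
- scoop_pan (a point): point in the middle of the scoop's pan, 16 mm above its underside
- mat: thin green mat, 170 (x) x 130 (y) x 4 mm, fixed; origin at the centre of its underside. The scoop rests on it at the start, its handle towards the robot and partly beyond the mat
- bin: long low blue bin with the knobs, fixed; outer 288 (x) x 164 (y) mm, 55 mm high, walls and floor 4 mm; origin at the centre of its underside. Inside its +x end a sloping plate rises from the floor at x = +85 mm to the rim at x = +140 mm; the knobs lie towards that end, the -x end is free for the scoop to enter
- tote: square blue open tote, 168 x 168 mm outside, 72 mm high, walls and floor 4 mm, 0.6 kg, loose between the rails of the grey dock; origin at the centre of its underside. On its -x side a steel keeper sticks out: a downturned bracket 30 mm wide (y = 30 to 60 mm), top 52 mm above the tote's underside, open along y for the bolt to pass under
- dock: grey fixed base plate, 276 (x) x 200 (y) x 6 mm, with 32 mm high rails around the tote; origin at the centre of its underside. Along its -x edge lies the bolt's track, parallel to y at x = -72 mm
- dock_seat (a point): where the origin of the seated tote belongs, on top of the dock's plate (x = 30 mm)
- bolt_bar (a joint): slide of the steel bolt along the dock's +y, m: 0 drawn back (starts at 0 to 0.015), 0.065 at the end stop, fully home through the keeper; takes about 3 N to slide and stays where it is left
- bolt_knob (a point): centre of the top of the bolt's upright red handle: a post 20 mm across and 50 mm tall, its top 114 mm and its lower end 64 mm above the table; it moves with the bolt
- knob0: orange ball knob: ball 28 mm across with a flat black foot 14 mm across that reaches to 15.5 mm below the ball's centre along its own -z; origin at the ball's centre; about 20 g; starts standing on its foot in the bin
- knob1: orange ball knob: ball 28 mm across with a flat black foot 14 mm across that reaches to 15.5 mm below the ball's centre along its own -z; origin at the ball's centre; about 20 g; starts standing on its foot in the bin
- knob2: orange ball knob: ball 28 mm across with a flat black foot 14 mm across that reaches to 15.5 mm below the ball's centre along its own -z; origin at the ball's centre; about 20 g; starts standing on its foot in the bin
- knob3: orange ball knob: ball 28 mm across with a flat black foot 14 mm across that reaches to 15.5 mm below the ball's centre along its own -z; origin at the ball's centre; about 20 g; starts standing on its foot in the bin
- knob4: orange ball knob: ball 28 mm across with a flat black foot 14 mm across that reaches to 15.5 mm below the ball's centre along its own -z; origin at the ball's centre; about 20 g; starts standing on its foot in the bin
- knob5: orange ball knob: ball 28 mm across with a flat black foot 14 mm across that reaches to 15.5 mm below the ball's centre along its own -z; origin at the ball's centre; about 20 g; starts standing on its foot in the bin
- tape_roll: a roll of amber packing tape lying flat, 100 mm across, 48 mm high; a bystander, loose; origin at its underside
- mug: a low white mug, 76 mm across, 68 mm high; a bystander, loose; origin at its underside
- carton: a small brown carton, 90 x 120 x 50 mm high; a bystander, loose; origin at its underside
- stapler: a red and black stapler, 130 mm long, 38 mm high; a bystander, loose; origin at its underside
Mind the look-alikes: they are no part of the job. There is more than one size of the scoop; the one meant has the size given above.

How it is judged:
By the outcome, as a careful person would: the job done as asked, in the order asked, and still so for the second after the job is handed in, with the robot touching nothing.
It also fails if it takes over 69 s, if anything falls off the work surface, if the arm or the gripper's body presses on something with over 40 N, if the wrist force passes 120 N, or if a joint passes its speed limit or range.

## Working session

There is one attempt and no reset: what is moved stays moved. The work goes in short steps, Python scripts to look and compute and a tool call to move; the robot and the scene stay as the last step left them, time stands still between calls to the robot, and variables do not carry over. Pictures are saved under pics/ and viewed, at most 10 in all, crops included, and the job is handed in when it is done.

Besides the shell and the picture viewer there is one more tool, called after "Request:" in YAML: its name, and indented under it one key for each argument. move_arm: Moves the arm, as the interface text tells. Its arguments: {"type":"object","properties":{"motion":{"type":"array"}},"required":["motion"]}

```bash
mkdir -p pics; cat > h.py <<'E'
from plant import *
import numpy as np, cv2
from scipy.spatial.transform import Rotation as R
def snap(n,f):
    im=get_image(n); cv2.imwrite('pics/'+f,im[:,:,::-1]); return im
E
python3 - <<'E'
from h import *
a=snap('scene','s0.png'); b=snap('top','t0.png')
cv2.imwrite('pics/st0.png',np.vstack([a,b])[:,:,::-1][:, :])
s=observe(); print(s['ee_pos'],s['tcp_rot'],s['time_s'])
for c in ['top','scene']:
  for q in ['scoop','scoop_grip','scoop_pan','mat','bin','tote','dock','dock_seat','bolt_knob','knob0','mug','carton','tape_roll','stapler']:
    print(c,q,[(np.round(d['centre'],3).tolist(),round(d['score'],2)) for d in pinpoint(c,q)][:8])
print(camera_model('top'))
E
```

```text
[ 0.17905937 -0.59827432  0.23035323] [ 3.13968237e+00 -1.00761006e-04 -2.85095893e+00] 0.1
top scoop [([0.831, 0.182, -0.005], 0.61), ([0.546, 0.01, 0.007], 0.57), ([0.382, -0.013, -0.002], 0.4)]
top scoop_grip [([0.462, 0.008, 0.091], 0.96), ([0.775, 0.171, 0.064], 0.7)]
top scoop_pan [([0.543, 0.013, 0.022], 0.96), ([0.838, 0.187, 0.013], 0.67), ([0.608, -0.227, 0.019], 0.19)]
top mat [([0.544, 0.01, 0.004], 0.65), ([0.524, 0.002, 0.003], 0.58)]
top bin [([0.532, -0.252, 0.003], 0.91), ([0.543, 0.014, 0.022], 0.32), ([0.27, -0.288, -0.0], 0.28)]
top tote [([0.568, 0.276, 0.004], 0.82)]
top dock [([0.27, -0.289, -0.002], 0.69)]
top dock_seat []
top bolt_knob [([0.463, 0.226, 0.116], 0.69)]
top knob0 [([0.566, -0.228, 0.02], 0.64), ([0.607, -0.228, 0.017], 0.64), ([0.539, -0.284, 0.017], 0.43), ([0.531, -0.232, 0.018], 0.43), ([0.605, -0.275, 0.02], 0.43), ([0.572, -0.272, 0.019], 0.38)]
top mug [([0.272, -0.285, 0.001], 0.84)]
top carton [([0.733, -0.018, 0.0], 0.68), ([0.569, -0.229, 0.02], 0.64), ([0.531, -0.232, 0.02], 0.32)]
top tape_roll [([0.285, 0.292, 0.001], 0.78), ([0.465
[... 569 characters left out ...]
.49), ([0.602, -0.232, 0.023], 0.46)]
scene knob0 [([0.536, -0.282, 0.016], 0.68), ([0.569, -0.224, 0.017], 0.64), ([0.53, -0.232, 0.02], 0.59), ([0.605, -0.229, 0.02], 0.56), ([0.604, -0.275, 0.02], 0.5), ([0.57, -0.276, 0.018], 0.4)]
scene mug [([0.27, -0.29, 0.005], 0.58)]
scene carton [([0.736, -0.019, -0.001], 0.9)]
scene tape_roll [([0.287, 0.293, -0.007], 0.68)]
scene stapler [([0.379, -0.01, -0.002], 0.89), ([0.567, -0.226, 0.015], 0.63), ([0.733, -0.016, 0.001], 0.3)]
{'fovy': 51.37217734732993, 'cx': 323.9814343697239, 'cy': 200.42283475232287, 'k1': 0.006235465651643874, 'rvec': array([ 2.18252197, -2.20687149,  0.02588068]), 'tvec': array([-0.01015323,  0.53778672,  1.29696632])}
```

View pics/t0.png

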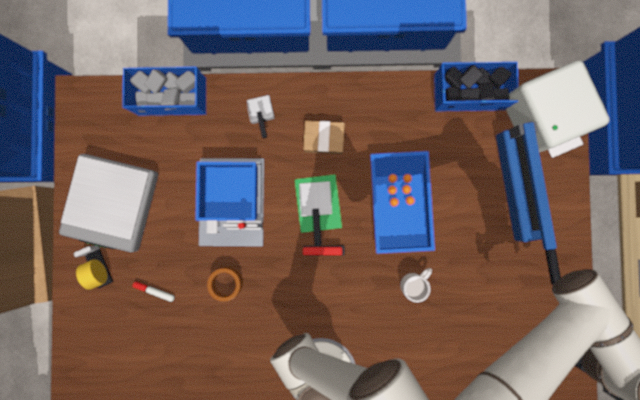

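View pics/s0.png

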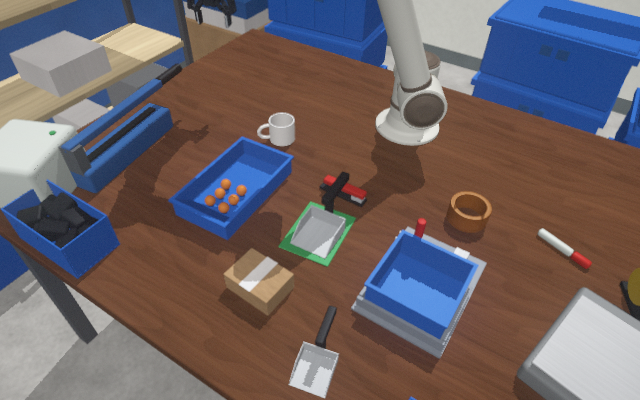

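Top picture: the scoop on the green mat is at (317,195), with the stapler beside its handle at (322,251). The look-alike scoop, on bare wood, is at (261,108) and smaller. The bin is at (403,203) with six knobs around (400,190). The tote and dock are at (230,200), with the red bolt handle at (242,226). Other blue boxes at (163,90), (478,85) and outside the table are distractors. I choose the scoop at (317,195) because it is on the mat.

```bash
cat >> h.py <<'E'
def cam(n):
    m=camera_model(n); f=200/np.tan(np.radians(m['fovy']/2))
    if 'rvec' in m:
        Rc=R.from_rotvec(np.ravel(m['rvec'])).as_matrix(); t=np.ravel(m['tvec'])
        return m,f,Rc.T,-Rc.T@t
    s=observe(); T=np.array(m['tool_from_camera']); Rt=R.from_euler('xyz',s['tcp_rot']).as_matrix()
    return m,f,Rt@T[:3,:3],Rt@T[:3,3]+s['ee_pos']
def toplane(n,px,z,c=None):
    m,f,Rw,o=c or cam(n); px=np.atleast_2d(px).astype(float)
    d=(px-[m['cx'],m['cy']])/f; u=d.copy()
    for _ in range(5): u=d/(1+m['k1']*(u**2).sum(1,keepdims=True))
    r=np.c_[u,np.ones(len(u))]@Rw.T
    return o+r*((z-o[2])/r[:,2:3])
def rect(n,mask,z,c=None):
    k=max(cv2.findContours(mask.astype(np.uint8),0,2)[0],key=cv2.contourArea)[:,0]
    p=toplane(n,k,z,c)[:,:2]; r=cv2.minAreaRect((p*1000).astype(np.float32)); return np.round(r[0],1),np.round(r[1],1),round(r[2],1)
def go(pos,rpy):
    "tool-frame shift (cm) and turn to reach a TCP pose"
    s=observe(); A=R.from_euler('xyz',s['tcp_rot']); B=R.from_euler('xyz',rpy)
    print('shift',np.round(A.inv().apply(np.array(pos)-s['ee_pos'])*100,2),'rot',np.round((A.inv()*B).as_rotvec(),3))
E
python3 - <<'E'
from h import *
im=get_image('scene')
for q,z in [('scoop',.03),('bin',.055),('tote',.078),('mat',.004),('stapler',.03),('carton',.05)]:
  im=get_image('top')
  for d in masks_of('top',q)[:3]: print(q,round(d['score'],2),d['region'].sum(),rect('top',d['region'],z))
im=get_image('scene')
c=np.hstack([cv2.resize(im[160:290,260:390],(390,390),interpolation=2),cv2.resize(im[290:400,260:370],(390,390),interpolation=2)])
cv2.imwrite('pics/c1.png',c[:,:,::-1])
go([.40,.01,.30],[np.pi,0,-3.08])
E
```

```text
scoop 0.96 579 (array([799.2, 178.8]), array([126. ,  68.4]), 9.0)
scoop 0.92 1173 (array([496.1,  10.9]), array([194.1,  94.1]), 3.3)
bin 0.88 5389 (array([ 529.4, -253. ]), array([300.2, 177.7]), 2.6)
tote 0.72 3784 (array([550.7, 276.2]), array([186.4, 212.7]), 89.7)
stapler 0.6 365 (array([384.1, -10.2]), array([126.4,  24.6]), 89.5)
stapler 0.39 3658 (array([554.8, 286.3]), array([217.7, 190.4]), 0.1)
carton 0.7 1224 (array([729.7, -15.6]), array([119.8,  96.8]), 86.1)
carton 0.57 1216 (array([498.3,  12.5]), array([ 94.6, 188.7]), 89.5)
carton 0.21 697 (array([ 278.2, -291.2]), array([90.2, 96.2]), 88.9)
shift [-38.61  51.99  -6.87] rot [-0.     0.     0.229]
```

View pics/c1.png

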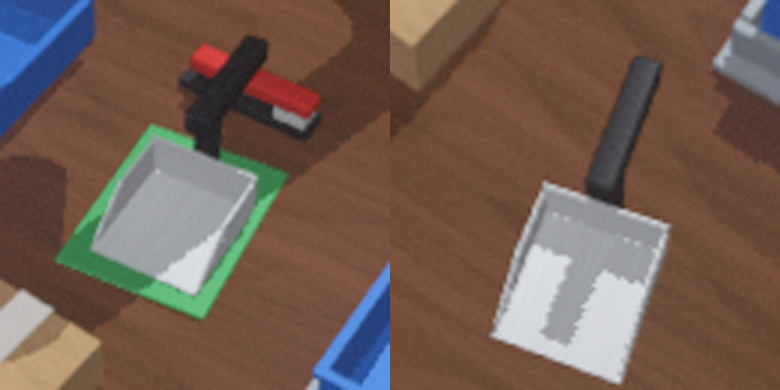

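The left crop (top-view pixel (317,195)) shows the mat scoop with its raised post and black bar, and the stapler beyond its handle. The right crop shows the smaller decoy, whose handle is attached low. The mat scoop is the right one.

Request:
move_arm:
  motion:
    - [-2.5,2.8,-0.4,0,0,0,1]
    - [-2.5,2.8,-0.4,0,0,0,1]
    - [-2.5,2.8,-0.4,0,0,0,1]
    - [-2.5,2.8,-0.4,0,0,0,1]
    - [-2.5,2.8,-0.4,0,0,0,1]
    - [-2.5,2.8,-0.4,0,0,0,1]
    - [-2.5,2.8,-0.4,0,0,0,1]
    - [-2.5,2.8,-0.4,0,0,0,1]
    - [-2.5,2.8,-0.4,0,0,0,1]
    - [-2.5,2.8,-0.4,0,0,0,1]
    - [-2.5,2.8,-0.4,0,0,0,1]
    - [-2.5,2.8,-0.4,0,0,0,1]

```text
time_s: 3.2
ee_pos: [0.3706, -0.1891, 0.28]
tcp_rot: [-3.141, 0.001, -2.851]
wrist_force: [0.9, -1.0, -0.5]
gripper_width: 0.0852
grip_force: 0.0
```

Request:
move_arm:
  motion:
    - [-2.5,2.8,-0.4,0,0,0,1]
    - [-2.5,2.8,-0.4,0,0,0,1]
    - [-2.5,2.8,-0.4,0,0,0,1]
    - [-2.5,2.8,-0.4,0,0,0,1]
    - [-2.5,2.7,-0.4,0,0,0.115,1]
    - [-2.5,2.7,-0.4,0,0,0.11,1]
    - [0,0,0,0,0,0,1]

```text
time_s: 3.78
ee_pos: [0.4732, 0.0134, 0.3038]
tcp_rot: [3.141, 0.003, -3.075]
wrist_force: [-0.5, -0.1, 0.1]
gripper_width: 0.0856
grip_force: 0.0
```

```bash
python3 - <<'E'
from h import *
s=observe(); print(s['time_s'],s['ee_pos'],s['tcp_rot'],s['joint_pos'])
im=snap('wrist','w1.png'); print(camera_model('wrist')['tool_from_camera'],camera_model('wrist')['fovy'])
for q in ['scoop','scoop_grip','scoop_pan','mat','knob0','bin','bolt_knob']:
    print(q,[(np.round(d['centre'],4).tolist(),round(d['score'],2)) for d in pinpoint('wrist',q)][:6])
go([.464,.0075,.20],[np.pi,0,-3.084])
E
```

```text
3.7833 [0.47322575 0.01339249 0.30384194] [ 3.14102956e+00  2.96303593e-03 -3.07471745e+00] [ 3.72840378e-01  7.27666133e-02 -2.21954180e-01  3.71921049e-04
 -1.27308052e+00 -1.87686923e+00]
[[-7.75906604e-04 -9.54026805e-01 -2.99720292e-01  7.59572456e-02]
 [ 9.99998744e-01 -1.15439412e-03  1.08573663e-03 -1.95127364e-04]
 [-1.38181719e-03 -2.99719073e-01  9.54026503e-01 -1.41786330e-01]
 [ 0.00000000e+00  0.00000000e+00  0.00000000e+00  1.00000000e+00]] 64.16540310357642
scoop [([0.8323, 0.1883, -0.0023], 0.92), ([0.5494, 0.0148, 0.0064], 0.77)]
scoop_grip [([0.777, 0.1675, 0.067], 0.97), ([0.4668, 0.0075, 0.0951], 0.71)]
scoop_pan [([0.8347, 0.1876, 0.0132], 0.96), ([0.5453, 0.0091, 0.0189], 0.75), ([0.5712, 0.2738, 0.006], 0.34)]
mat []
knob0 [([0.5312, -0.2324, 0.0186], 0.92), ([0.5339, -0.2819, 0.0227], 0.9), ([0.5668, -0.2264, 0.0175], 0.82), ([0.6058, -0.2733, 0.0183], 0.82), ([0.5728, -0.2698, 0.0134], 0.64), ([0.6067, -0.2292, 0.0193], 0.58)]
bin [([0.5337, -0.2534, 0.0044], 0.77), ([0.3789, -0.0137, -0.0003], 0.3)]
bolt_knob [([0.4664, 0.227, 0.1143], 0.7)]
shift [ 0.57 -0.03 10.35] rot [0.    0.    0.007]
```

View pics/w1.png

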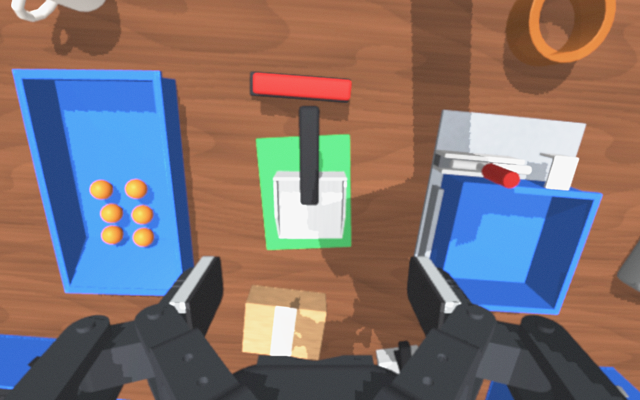

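The wrist view shows the scoop handle at (309,107)–(309,203) and its pan at (311,207). The bin rim runs (14,71)–(192,294), with knobs around (122,212). The bolt's red top is at (513,181), the tote is right of centre, and the stapler at (301,86) is clear of the grip point. I'll project these.

```bash
python3 - <<'E'
from h import *
def P(px,z): print(z,np.round(toplane('wrist',px,z)[:,:2]*1000,0).tolist())
P([(301,107),(318,107),(300,203),(318,203)],.103)
P([(273,173),(347,172)],.044)
P([(277,240),(344,239)],.005)
P([(14,71),(161,70),(66,294),(192,294)],.055)
P([(601,195),(563,314)],.078)
P([(513,181)],.114)
P([(256,138),(349,135),(267,249),(351,247)],.004)
im=get_image('wrist')
for q,z in [('bin',.055),('tote',.078),('mat',.004)]:
  for d in masks_of('wrist',q)[:2]: print(q,round(d['score'],2),rect('wrist',d['region'],z))
h=im.astype(int).max(2)<60; sub=np.zeros_like(h); sub[112:200,290:330]=h[112:200,290:330]
ys=[];
for v in range(112,200): 
  u=np.where(sub[v])[0]
  if len(u)>5: ys.append((u.mean(),v))
p=toplane('wrist',np.array(ys),.103)[:,:2]; print('handle',np.polyfit(p[:,0],p[:,1],1),np.polyval(np.polyfit(p[:,0],p[:,1],1),.464))
E
```

```text
0.103 [[402.0, -10.0], [401.0, 7.0], [507.0, -6.0], [505.0, 14.0]]
0.044 [[488.0, -44.0], [480.0, 51.0]]
0.005 [[600.0, -40.0], [592.0, 61.0]]
0.055 [[382.0, -348.0], [372.0, -174.0], [681.0, -337.0], [668.0, -154.0]]
0.078 [[481.0, 361.0], [654.0, 366.0]]
0.114 [[464.0, 223.0]]
0.004 [[450.0, -73.0], [438.0, 53.0], [616.0, -55.0], [605.0, 72.0]]
bin 0.67 (array([ 530.6, -243.5]), array([300.5, 193.7]), 2.4)
bin 0.61 (array([498.3, 247.1]), array([181.1, 196.5]), 88.7)
tote 0.84 (array([547.9, 267.1]), array([204.5, 220.7]), 89.6)
mat 0.92 (array([532.2,   5. ]), array([170.5, 130.4]), 6.3)Traceback (most recent call last):
  File "<stdin>", line 18, in <module>
  File "h.py", line 15, in toplane
    d=(px-[m['cx'],m['cy']])/f; u=d.copy()
       ~~^~~~~~~~~~~~~~~~~~
ValueError: operands could not be broadcast together with shapes (1,0) (2,)
```

Request:
move_arm:
  motion:
    - [0.2,0,3.5,0,0,0,1]
    - [0.2,0,3.5,0,0,0,1]
    - [0.2,0,3.4,0,0,0,1]

```text
time_s: 4.63
ee_pos: [0.4641, 0.0086, 0.1986]
tcp_rot: [3.141, 0.002, -3.076]
wrist_force: [0.6, -0.2, -0.6]
gripper_width: 0.0853
grip_force: 0.0
```

Request:
move_arm:
  motion:
    - [0,-0.1,3,0,0,0,1]
    - [0,-0.1,3,0,0,0,1]
    - [0,-0.1,3,0,0,0,1]
    - [0,0,2.5,0,0,0,1]
    - [0,0,1.3,0,0,0,1]
    - [0,0,0,0,0,0,0]
    - [0,0,0,0,0,0,0]
    - [0,0,0,0,0,0,0]
    - [0,0,0,0,0,0,0]
    - [0,0,0,0,0,0,0]
    - [0,0,0,0,0,0,0]

```text
time_s: 5.55
ee_pos: [0.465, 0.0061, 0.0726]
tcp_rot: [3.141, 0.003, -3.075]
wrist_force: [-1.7, 1.9, 4.2]
gripper_width: 0.0211
grip_force: 59.2
```

```bash
python3 - <<'E'
from h import *
s=observe(); print(s['time_s'],s['ee_pos'],s['tcp_rot'],s['gripper_width'],s['grip_force'],s['wrist_force'])
E
```

```text
5.55 [0.4650326  0.00607178 0.07258655] [ 3.14091867e+00  2.53069582e-03 -3.07548454e+00] 0.021090353526094716 59.15189802646637 [-1.74704472  1.85568069  4.24713506]
```

Request:
move_arm:
  motion:
    - [0,0,-1.5,0,0,0,0]
    - [0,0,-3,0,0,0,0]
    - [0,0,-3.5,0,0,0,0]
    - [0.7,-1.5,-3,0,0,0,0]
    - [1.4,-3.5,0,0,0,0,0]
    - [1.4,-3.5,0,0,0,0,0]
    - [1.4,-3.5,0,0,0,0,0]
    - [1.4,-3.5,0,0,0,0,0]
    - [1.4,-3.5,0,0,0,0,0]
    - [1.4,-3.5,0,0,0,0,0]
    - [1.2,-2.5,0,0,0,0.016,0]
    - [0,0,0,0,0,0,0]

```text
time_s: 6.55
ee_pos: [0.3754, -0.2534, 0.181]
tcp_rot: [3.141, -0.002, -3.098]
wrist_force: [1.5, 0.5, -2.6]
gripper_width: 0.021
grip_force: 59.7
```

```bash
python3 - <<'E'
from h import *
s=observe(); print(s['time_s'],s['ee_pos'],s['tcp_rot'],s['gripper_width'],s['grip_force'],s['wrist_force'])
for c in ['top','scene']:
  get_image(c)
  for q in ['scoop','scoop_pan','scoop_grip','knob0','bin']:
    print(c,q,[(np.round(d['centre'],4).tolist(),round(d['score'],2)) for d in pinpoint(c,q)][:6])
a=get_image('wrist'); b=get_image('top')
c=np.vstack([cv2.resize(a,(480,300)),cv2.resize(b[120:270,320:480],(320,300)).repeat(1,1) if 0 else cv2.resize(b[120:270,280:520],(480,300))])
cv2.imwrite('pics/w2.png',c[:,:,::-1])
go([.380,-.2626,.19],[np.pi,0,-3.0916])
E
```

```text
6.55 [ 0.37537039 -0.25341299  0.18095109] [ 3.14125062e+00 -1.94532378e-03 -3.09809473e+00] 0.021042708142266223 59.67333734035492 [ 1.52461153  0.4590389  -2.6169055 ]
top scoop [([0.834, 0.1818, -0.0038], 0.89), ([0.4516, -0.2493, 0.1307], 0.73), ([0.456, -0.2521, 0.1139], 0.66)]
top scoop_pan [([0.4503, -0.2491, 0.1289], 0.92), ([0.8364, 0.1858, 0.0139], 0.82), ([0.5728, -0.2732, 0.0202], 0.28)]
top scoop_grip [([0.374, -0.2511, 0.2001], 0.63), ([0.7754, 0.1706, 0.0647], 0.57)]
top knob0 [([0.5358, -0.2828, 0.0202], 0.63), ([0.6063, -0.2282, 0.0186], 0.57), ([0.5666, -0.2262, 0.0219], 0.51), ([0.5717, -0.2723, 0.016], 0.48), ([0.5324, -0.2336, 0.0187], 0.41), ([0.6052, -0.2747, 0.0213], 0.38)]
top bin [([0.5336, -0.2559, 0.0019], 0.86), ([0.7319, -0.017, 0.0001], 0.72)]
scene scoop [([0.4606, -0.2464, 0.1187], 0.82), ([0.8357, 0.1826, -0.0007], 0.71)]
scene scoop_pan [([0.836, 0.1846, 0.0147], 0.74), ([0.4608, -0.2444, 0.1299], 0.57)]
scene scoop_grip [([0.3827, -0.2521, 0.2007], 0.98), ([0.7751, 0.1727, 0.0636], 0.84)]
scene knob0 [([0.6091, -0.276, 0.016], 0.68), ([0.6038, -0.2272, 0.0191], 0.68), ([0.5721, -0.2738, 0.0146], 0.63), ([0.5362, -0.2845, 0.0171], 0.55), ([0.5293, -0.2327, 0.021], 0.47), ([0.5688, -0.226, 0.0193], 0.45)]
scene bin [([0.533, -0.2542, -0.0045], 0.78)]
shift [-0.13 -1.24 -0.87] rot [-0.  0.  0.]
```

View pics/w2.png

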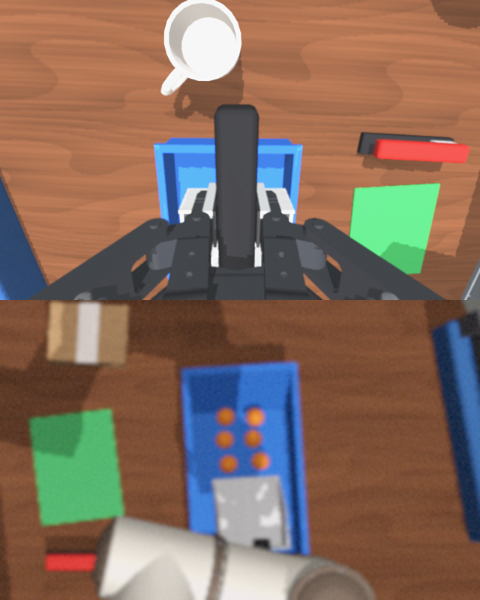

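Above the bin, the scoop pan sits behind the knobs: lower half, pan at (247,510), knobs at about (240,440). I'm lowering now, with a slight lateral correction.

Request:
move_arm:
  motion:
    - [-0.1,-0.6,1,0,0,0,0]
    - [0,-0.6,2.5,0,0,0,0]
    - [0,0,2.5,0,0,0,0]
    - [0,0,2,0,0.05,0,0]
    - [0.1,0,1.2,0,0,0,0]
    - [0,0,0.4,0,0,0,0]
    - [0,0,0.3,0,0,0,0]
    - [0,0,0.2,0,0,0,0]

```text
time_s: 7.92
ee_pos: [0.3777, -0.2628, 0.0803]
tcp_rot: [-3.141, -0.05, -3.092]
wrist_force: [-0.3, -0.5, -2.2]
gripper_width: 0.021
grip_force: 59.6
```

```bash
python3 - <<'E'
from h import *
s=observe(); print(s['time_s'],s['ee_pos'],s['tcp_rot'],s['wrist_force'],s['moment'])
get_image('scene')
for q in ['scoop_pan','scoop_grip','knob0']:
    print(q,[(np.round(d['centre'],4).tolist(),round(d['score'],2)) for d in pinpoint('scene',q)][:6])
E
```

```text
7.9167 [ 0.37773696 -0.26282149  0.0802691 ] [-3.14136585 -0.04958002 -3.09185635] [-0.28590044 -0.48472986 -2.20809394] [ 0.04441339 -0.00145216 -0.00015202]
scoop_pan [([0.8342, 0.1858, 0.0134], 0.85), ([0.4588, -0.2581, 0.0267], 0.75), ([0.3851, -0.0119, 0.0012], 0.35), ([0.5275, 0.0092, 0.0014], 0.26)]
scoop_grip [([0.7746, 0.1715, 0.0608], 0.88), ([0.3808, -0.2663, 0.1007], 0.58), ([0.4568, -0.2587, 0.0116], 0.47), ([0.7351, -0.0189, 0.004], 0.15)]
knob0 [([0.6051, -0.2722, 0.0203], 0.66), ([0.5278, -0.2368, 0.0199], 0.6), ([0.6023, -0.2325, 0.018], 0.56), ([0.5389, -0.2828, 0.0202], 0.44), ([0.5707, -0.2763, 0.0173], 0.43), ([0.568, -0.2264, 0.0158], 0.4)]
```

Request:
move_arm:
  motion:
    - [0,0,0.1,0,0,0,0]
    - [0,0,0.1,0,0,0,0]
    - [0,0,0,0,0,0,0]
    - [0,0,0,0,0,0,0]

```text
time_s: 8.45
ee_pos: [0.3776, -0.2626, 0.0789]
tcp_rot: [-3.141, -0.049, -3.092]
wrist_force: [-1.3, 0.8, 1.6]
gripper_width: 0.0208
grip_force: 60.0
```

Request:
move_arm:
  motion:
    - [-0.5,0,-0.025,0,0,0,0]
    - [-0.8,0,-0.04,0,0,0,0]
    - [-0.8,0,-0.04,0,0,0,0]
    - [-0.8,0,-0.04,0,0,0,0]
    - [-0.8,0,-0.04,0,0,0,0]
    - [-0.8,0,-0.04,0,0,0,0]
    - [-0.8,0,-0.04,0,0,0,0]
    - [-0.8,0,-0.04,0,0,0,0]
    - [-0.8,0,-0.04,0,0,0,0]
    - [-0.8,0,-0.04,0,0,0,0]
    - [-0.8,0,-0.04,0,0,0,0]
    - [0,0,0,0,0,0,0]

```text
time_s: 9.45
ee_pos: [0.4638, -0.2584, 0.0787]
tcp_rot: [-3.141, -0.05, -3.091]
wrist_force: [-3.2, -0.9, 3.0]
gripper_width: 0.0212
grip_force: 60.4
```

```bash
python3 - <<'E'
from h import *
s=observe(); print(s['time_s'],s['ee_pos'],s['tcp_rot'],s['wrist_force'],s['moment'])
a=get_image('scene')
for q in ['scoop_pan','knob0']:
    print(q,[(np.round(d['centre'],4).tolist(),round(d['score'],2)) for d in pinpoint('scene',q)][:7])
b=get_image('top')
print([(np.round(d['centre'],4).tolist(),round(d['score'],2)) for d in pinpoint('top','knob0')][:7])
c=np.hstack([cv2.resize(a[130:240,160:310],(410,300)),cv2.resize(b[140:260,360:450],(225,300))])
cv2.imwrite('pics/w3.png',c[:,:,::-1])
E
```

```text
9.45 [ 0.46382256 -0.25843948  0.07873766] [-3.14101651 -0.04986258 -3.09091314] [-3.15583777 -0.90822798  3.03556634] [-0.09177398  0.55982091 -0.02214996]
scoop_pan [([0.8336, 0.188, 0.0147], 0.76), ([0.5464, -0.2535, 0.0256], 0.61)]
knob0 [([0.5985, -0.2509, 0.0168], 0.67), ([0.599, -0.1954, 0.015], 0.57), ([0.6055, -0.224, 0.0203], 0.55), ([0.6182, -0.2702, 0.0211], 0.52), ([0.5781, -0.2255, 0.022], 0.49), ([0.5872, -0.2815, 0.0204], 0.46), ([0.2879, 0.29, -0.0036], 0.43)]
[([0.6102, -0.2737, 0.0224], 0.61), ([0.6038, -0.1896, 0.0187], 0.6), ([0.6115, -0.2229, 0.0202], 0.58), ([0.6003, -0.2524, 0.0178], 0.55), ([0.578, -0.2292, 0.0178], 0.51)]
```

View pics/w3.png

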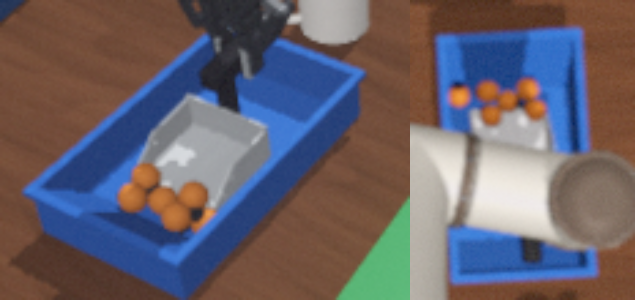

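The knobs have tipped over and lie at the lip. Two are already on the pan, three are just ahead of it, and one has slipped out on the +y side (right crop, pixel (458,97)). I'm pushing on to the ramp.

Request:
move_arm:
  motion:
    - [-0.6,0,-0.03,0,0,0,0]
    - [-0.6,0,-0.03,0,0,0,0]
    - [-0.6,0,-0.03,0,0,0,0]
    - [-0.4,0,-0.02,0,0,0,0]
    - [0,0,0,0,0,0,0]

```text
time_s: 10.12
ee_pos: [0.4835, -0.2573, 0.0788]
tcp_rot: [3.141, -0.053, -3.092]
wrist_force: [-5.4, -0.1, 6.3]
gripper_width: 0.0212
grip_force: 60.8
```

```bash
cat > k.py <<'E'
from h import *
s=observe(); print(s['time_s'],s['ee_pos'],s['tcp_rot'],s['wrist_force'])
for c in ['scene','top']:
  get_image(c)
  for q in ['scoop_pan','knob0']:
    print(c,q,[(np.round(d['centre'],3).tolist(),round(d['score'],2)) for d in pinpoint(c,q)][:7])
E
python3 k.py
```

```text
10.1167 [ 0.48350356 -0.25728045  0.07877474] [ 3.1412961  -0.05307352 -3.09190858] [-5.43084962 -0.10200003  6.28177776]
scene scoop_pan [([0.835, 0.184, 0.011], 0.88), ([0.563, -0.252, 0.029], 0.64)]
scene knob0 [([0.273, -0.29, 0.002], 0.66), ([0.593, -0.278, 0.02], 0.65), ([0.61, -0.247, 0.016], 0.56), ([0.621, -0.266, 0.024], 0.52), ([0.587, -0.218, 0.02], 0.48), ([0.616, -0.216, 0.024], 0.47)]
top scoop_pan [([0.558, -0.253, 0.025], 0.74), ([0.835, 0.184, 0.01], 0.58)]
top knob0 [([0.616, -0.267, 0.026], 0.61), ([0.59, -0.222, 0.019], 0.6), ([0.622, -0.215, 0.021], 0.51), ([0.593, -0.276, 0.02], 0.5), ([0.613, -0.245, 0.016], 0.43), ([0.604, -0.183, 0.021], 0.42)]
```

Request:
move_arm:
  motion:
    - [-0.4,0,-0.02,0,0,0,0]
    - [-0.3,0,-0.03,0,-0.03,0,0]
    - [-0.25,0,-0.05,0,-0.04,0,0]
    - [-0.25,0,-0.05,0,-0.04,0,0]
    - [-0.25,0,-0.05,0,-0.04,0,0]
    - [-0.25,0,-0.05,0,-0.04,0,0]

```text
time_s: 10.92
ee_pos: [0.492, -0.2555, 0.0775]
tcp_rot: [3.136, 0.121, -3.095]
wrist_force: [-18.0, -3.8, 5.6]
gripper_width: 0.0212
grip_force: 61.4
```

```bash
python3 k.py
```

```text
10.9167 [ 0.49198743 -0.25546352  0.0775326 ] [ 3.13551962  0.12072197 -3.09522271] [-18.00702737  -3.78535839   5.62169203]
scene scoop_pan [([0.835, 0.187, 0.013], 0.76), ([0.568, -0.253, 0.024], 0.55), ([0.595, -0.278, 0.022], 0.43)]
scene knob0 [([0.594, -0.281, 0.022], 0.6), ([0.617, -0.213, 0.028], 0.57), ([0.618, -0.267, 0.024], 0.46), ([0.61, -0.245, 0.019], 0.42), ([0.587, -0.219, 0.023], 0.39), ([0.535, -0.254, -0.003], 0.23)]
top scoop_pan [([0.839, 0.186, 0.011], 0.67), ([0.563, -0.255, 0.024], 0.66)]
top knob0 [([0.614, -0.244, 0.02], 0.64), ([0.596, -0.274, 0.024], 0.59), ([0.62, -0.267, 0.027], 0.58), ([0.604, -0.187, 0.016], 0.57), ([0.59, -0.219, 0.022], 0.56), ([0.381, -0.014, -0.004], 0.49), ([0.623, -0.216, 0.024], 0.37)]
```

Request:
move_arm:
  motion:
    - [-0.2,0,-0.5,0,0,0,0]
    - [-0.35,0,-0.45,0,0,0,0]
    - [-0.35,0,-0.45,0,0,0,0]
    - [0,0,0,0,0,0,0]

```text
time_s: 11.55
ee_pos: [0.5104, -0.2561, 0.0971]
tcp_rot: [-3.14, 0.143, -3.091]
wrist_force: [1.2, 0.2, -2.6]
gripper_width: 0.021
grip_force: 59.9
```

```bash
cat >>k.py <<'E'
import sys
if len(sys.argv)>1:
  a=get_image('scene'); b=get_image('wrist')
  c=np.hstack([cv2.resize(a[130:240,160:310],(410,300)),cv2.resize(b[100:],(390,300))])
  cv2.imwrite('pics/'+sys.argv[1],c[:,:,::-1])
E
python3 k.py w4.png
```

```text
11.55 [ 0.51040957 -0.25613434  0.0971348 ] [-3.14040293  0.14324151 -3.09076925] [ 1.17186675  0.24999475 -2.62425439]
scene scoop_pan [([0.587, -0.252, 0.047], 0.89), ([0.832, 0.188, 0.014], 0.68)]
scene knob0 [([0.603, -0.221, 0.044], 0.65), ([0.632, -0.214, 0.041], 0.65), ([0.633, -0.266, 0.041], 0.53), ([0.625, -0.244, 0.042], 0.52), ([0.606, -0.272, 0.043], 0.46)]
top scoop_pan [([0.582, -0.249, 0.044], 0.76), ([0.836, 0.19, 0.01], 0.73)]
top knob0 [([0.602, -0.185, 0.018], 0.59), ([0.603, -0.274, 0.04], 0.58), ([0.603, -0.22, 0.04], 0.57), ([0.635, -0.21, 0.04], 0.56), ([0.634, -0.265, 0.042], 0.48), ([0.623, -0.246, 0.042], 0.42)]
```

View pics/w4.png

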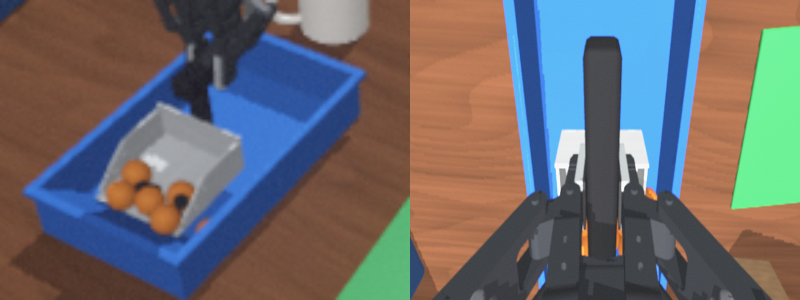

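Left crop: five knobs ride on the pan, which is roughly level, and the sixth stays in the bin near (203,225). I'll tilt the mouth up and lift.

Request:
move_arm:
  motion:
    - [0.1,0,-0.2,0,-0.04,0,0]
    - [0.2,0,-0.25,0,-0.05,0,0]
    - [0.2,0,-0.25,0,-0.05,0,0]
    - [0.2,0,-0.3,0,-0.05,0,0]
    - [0.2,0,-0.3,0,-0.05,0,0]
    - [0.2,0,-0.3,0,-0.05,0,0]
    - [0,0,-0.3,0,-0.03,0,0]
    - [0,0,0,0,0,0,0]

```text
time_s: 12.62
ee_pos: [0.4908, -0.2569, 0.1114]
tcp_rot: [3.14, 0.46, -3.094]
wrist_force: [0.0, -0.4, -3.4]
gripper_width: 0.0207
grip_force: 59.9
```

```bash
python3 k.py
```

```text
12.6167 [ 0.49084988 -0.25688449  0.11135737] [ 3.1404304   0.4599567  -3.09391484] [ 0.01437613 -0.43957224 -3.38973793]
scene scoop_pan [([0.833, 0.188, 0.014], 0.73), ([0.581, -0.251, 0.087], 0.59), ([0.27, -0.292, 0.002], 0.58)]
scene knob0 [([0.547, -0.255, 0.073], 0.61), ([0.552, -0.281, 0.077], 0.57), ([0.285, 0.294, -0.002], 0.46), ([0.621, -0.219, 0.096], 0.4), ([0.544, -0.224, 0.074], 0.35)]
top scoop_pan [([0.579, -0.25, 0.084], 0.9), ([0.836, 0.185, 0.011], 0.75), ([0.569, 0.28, 0.002], 0.74)]
top knob0 [([0.545, -0.254, 0.073], 0.66), ([0.609, -0.248, 0.093], 0.5), ([0.548, -0.284, 0.077], 0.5), ([0.626, -0.219, 0.097], 0.49), ([0.547, -0.222, 0.078], 0.45), ([0.605, -0.185, 0.018], 0.38)]
```

Request:
move_arm:
  motion:
    - [-0.3,0,-0.7,0,-0.03,0,0]
    - [-0.5,0,-1,0,-0.05,0,0]
    - [-0.6,0,-1.2,0,-0.05,0,0]
    - [-0.8,0,-1.3,0,-0.05,0,0]
    - [-0.9,0,-1.4,0,0,0,0]
    - [-0.9,0,-1.4,0,0,0,0]
    - [-0.9,0,-1.4,0,0,0,0]
    - [-0.9,0,-1.4,0,0,0,0]
    - [-0.8,0,-1,0,0,0,0]
    - [-0.3,0,-0.5,0,0,0,0]
    - [0,0,0,0,0,0,0]

```text
time_s: 13.83
ee_pos: [0.4858, -0.2571, 0.2451]
tcp_rot: [-3.14, 0.642, -3.09]
wrist_force: [0.0, -0.4, -3.7]
gripper_width: 0.0213
grip_force: 60.0
```

```bash
python3 k.py; python3 - <<'E'
from h import *
print(observe()['joint_pos'])
E
```

```text
13.8333 [ 0.4857524  -0.25712786  0.24512792] [-3.13975419  0.64208847 -3.08980579] [ 0.01753368 -0.43003877 -3.69617844]
scene scoop_pan [([0.834, 0.188, 0.015], 0.8), ([0.577, -0.252, 0.238], 0.79), ([0.571, -0.234, 0.228], 0.67)]
scene knob0 [([0.584, -0.251, 0.238], 0.69), ([0.569, -0.235, 0.226], 0.5), ([0.549, -0.282, 0.218], 0.48), ([0.55, -0.256, 0.218], 0.45)]
top scoop_pan [([0.839, 0.188, 0.012], 0.85), ([0.573, -0.25, 0.231], 0.83), ([0.543, -0.222, 0.215], 0.7)]
top knob0 [([0.569, -0.238, 0.224], 0.65), ([0.545, -0.227, 0.217], 0.57), ([0.544, -0.257, 0.211], 0.55), ([0.606, -0.184, 0.019], 0.5), ([0.549, -0.281, 0.215], 0.49), ([0.572, -0.266, 0.226], 0.39), ([0.463, 0.23, 0.114], 0.21)]
[-0.35013304  0.05140684 -0.39296899 -0.44347126 -0.57298119 -0.86431198]
```

All five knobs are held at the back of the pan, and the sixth is in the bin at y −.184. Next I carry them to the tote.

```bash
cat >> h.py <<'E'
SLIP=.16
def tcp(lip,yaw,th):
    "TCP pose putting the scoop's lip at a point, pan yaw, nose-up th"
    S=R.from_euler('ZY',[yaw,-th]); grasp=np.array(lip)+S.apply([-.131,0,.088])
    rpy=[np.pi,th+SLIP,yaw-np.pi]; return grasp+R.from_euler('xyz',rpy).apply([0,0,.019]),rpy
def lipnow():
    s=observe(); T=R.from_euler('xyz',s['tcp_rot']); g=s['ee_pos']-T.apply([0,0,.019]); th=s['tcp_rot'][1]-SLIP; yaw=s['tcp_rot'][2]+np.pi
    return g-R.from_euler('ZY',[yaw,-th]).apply([-.131,0,.088]),yaw,th
E
python3 - <<'E'
from h import *
print(lipnow())
p,r=tcp([.62,.265,.29],.05,.42); print(p,r); go(p,r)
E
```

```text
(array([ 0.63014277, -0.24991101,  0.23971853]), np.float64(0.04887936211263577), np.float64(0.47785751265300036))
[0.4750962  0.25774877 0.30104242] [3.141592653589793, 0.58, -3.0915926535897933]
shift [-4.73 51.47 -3.73] rot [ 0.001  0.058 -0.001]
```

Request:
move_arm:
  motion:
    - [-1,0.8,-0.8,0,0,0,0]
    - [-1.2,1.8,-1,0,0,0,0]
    - [-1.2,2.8,-1,0,0,0,0]
    - [-1.3,3.2,-0.9,0,0,0,0]
    - [0,3.3,0,0,0,0,0]
    - [0,3.3,0,0,0,0,0]
    - [0,3.3,0,0,0,0,0]
    - [0,3.3,0,0,0,0,0]
    - [0,3.3,0,0,0,0,0]
    - [0,3.3,0,0,0,0,0]
    - [0,3.3,0,0,0,0,0]
    - [0,3.3,0,0,0,0,0]

```text
time_s: 15.13
ee_pos: [0.4838, 0.076, 0.3003]
tcp_rot: [-3.141, 0.637, -3.093]
wrist_force: [1.4, -0.5, -3.3]
gripper_width: 0.0213
grip_force: 60.0
```

Request:
move_arm:
  motion:
    - [0,3.3,0,0,0,0,0]
    - [0,3.3,0,0,0,0,0]
    - [0,3.3,0,0,0,0,0]
    - [0,3,0,0,0,0,0]
    - [0,2.2,0,0,0.02,0,0]
    - [0,1.2,0,0,0.02,0,0]
    - [0,0.5,0,0,0.02,0,0]
    - [0,0,0,0,0,0,0]

```text
time_s: 15.8
ee_pos: [0.4771, 0.2452, 0.3008]
tcp_rot: [3.14, 0.577, -3.092]
wrist_force: [0.3, -0.0, -3.4]
gripper_width: 0.0209
grip_force: 59.9
```

```bash
python3 k.py; python3 - <<'E'
from h import *
print(lipnow(),observe()['joint_pos'])
get_image('top')
for q in ['tote','bolt_knob']: print(q,[np.round(d['centre'],3).tolist() for d in pinpoint('top',q)][:3])
for lip,th in [([.60,.27,.25],.1),([.57,.275,.14],0),([.55,.275,.055],-.4),([.55,.275,.05],-1.1)]:
  p,r=tcp(lip,.15,th); print(lip,th,np.round(p,3)); go(p,r)
E
```

```text
15.8 [0.47711928 0.24520926 0.3008086 ] [ 3.14006141  0.57674497 -3.09247446] [ 0.2608231  -0.04725607 -3.35410777]
scene scoop_pan [([0.57, 0.249, 0.285], 0.62), ([0.836, 0.186, 0.013], 0.59)]
scene knob0 [([0.556, 0.266, 0.277], 0.76), ([0.558, 0.238, 0.281], 0.68), ([0.532, 0.279, 0.271], 0.66), ([0.537, 0.245, 0.27], 0.51)]
top scoop_pan [([0.837, 0.185, 0.012], 0.87), ([0.567, 0.244, 0.286], 0.86), ([0.271, -0.288, -0.0], 0.51), ([0.533, 0.278, 0.272], 0.17)]
top knob0 [([0.538, 0.219, 0.273], 0.67), ([0.605, -0.187, 0.019], 0.62), ([0.56, 0.233, 0.277], 0.58), ([0.535, 0.276, 0.269], 0.53), ([0.535, 0.242, 0.27], 0.51), ([0.522, 0.002, 0.001], 0.37)]
(array([0.62154073, 0.24839628, 0.28910981]), np.float64(0.0475968989626776), np.float64(0.4173471348197376)) [ 0.939566   -0.04385943 -0.71281019  0.76274801 -0.66413532 -3.0208674 ]
tote [[0.566, 0.281, 0.003], [0.575, 0.243, 0.268]]
bolt_knob [[0.465, 0.226, 0.118], [0.735, -0.016, -0.001]]
[0.6, 0.27, 0.25] 0.1 [0.467 0.25  0.306]
shift [ 0.48  0.85 -0.94] rot [-0.043  0.317 -0.094]
[0.57, 0.275, 0.14] 0 [0.443 0.256 0.209]
shift [7.74 1.57 5.89] rot [-0.038  0.417 -0.096]
[0.55, 0.275, 0.055] -0.4 [0.46  0.261 0.169]
shift [ 8.54  2.05 10.22] rot [-0.019  0.817 -0.104]
[0.55, 0.275, 0.05] -1.1 [0.554 0.276 0.195]
shift [-0.8   3.02 13.11] rot [ 0.019  1.516 -0.112]
```

```bash
cat >> h.py <<'E'
def rows(way,n):
    "way: list of (lip,yaw,th); n rows per leg; prints tool-frame rows"
    s=observe(); P=[s['ee_pos']];Q=[R.from_euler('xyz',s['tcp_rot'])]
    l,y,t=lipnow(); cur=np.r_[l,y,t]
    for (a,b,c),k in zip(way,n):
        e=np.r_[a,b,c]
        for i in range(1,k+1):
            v=cur+(e-cur)*i/k; p,r=tcp(v[:3],v[3],v[4]); P.append(p);Q.append(R.from_euler('xyz',r))
        cur=e
    for i in range(1,len(P)):
        print(np.round(np.r_[Q[i-1].inv().apply(P[i]-P[i-1])*100,(Q[i-1].inv()*Q[i]).as_rotvec()],2).tolist())
E
python3 - <<'E'
from h import *
rows([([.57,.28,.19],.12,.1),([.54,.285,.13],.15,-.1),([.535,.285,.10],.15,-.3),([.54,.285,.085],.15,-.6),([.55,.285,.07],.15,-1.1)],[5,4,3,4,5])
E
```

```text
[1.34, 0.47, 0.41, -0.01, 0.06, -0.01]
[1.26, 0.48, 0.53, -0.01, 0.06, -0.01]
[1.16, 0.5, 0.65, -0.01, 0.06, -0.01]
[1.06, 0.52, 0.76, -0.01, 0.06, -0.01]
[0.96, 0.54, 0.87, -0.0, 0.06, -0.01]
[0.63, 0.12, 0.7, -0.0, 0.05, -0.01]
[0.57, 0.12, 0.75, -0.0, 0.05, -0.01]
[0.5, 0.13, 0.8, -0.0, 0.05, -0.01]
[0.43, 0.14, 0.85, -0.0, 0.05, -0.01]
[-0.39, 0.02, 0.24, -0.0, 0.07, -0.0]
[-0.46, 0.02, 0.25, -0.0, 0.07, 0.0]
[-0.53, 0.02, 0.26, 0.0, 0.07, 0.0]
[-0.87, -0.02, -0.48, -0.0, 0.08, 0.0]
[-0.9, -0.02, -0.5, -0.0, 0.07, 0.0]
[-0.92, -0.02, -0.52, 0.0, 0.07, 0.0]
[-0.95, -0.02, -0.53, 0.0, 0.08, 0.0]
[-1.25, -0.03, -0.92, 0.0, 0.1, 0.0]
[-1.27, -0.03, -0.95, -0.0, 0.1, 0.0]
[-1.28, -0.03, -0.98, -0.0, 0.1, 0.0]
[-1.29, -0.03, -1.02, 0.0, 0.1, -0.0]
[-1.3, -0.03, -1.05, 0.0, 0.1, 0.0]
```

Request:
move_arm:
  motion:
    - [1.34,0.47,0.41,-0.01,0.06,-0.01]
    - [1.26,0.48,0.53,-0.01,0.06,-0.01]

```text
$.motion[0]: bad value
```

Request:
move_arm:
  motion:
    - [1.3,0.5,0.4,-0.01,0.06,-0.01,0]
    - [1.3,0.5,0.5,-0.01,0.06,-0.01,0]
    - [1.2,0.5,0.6,-0.01,0.06,-0.01,0]
    - [1.1,0.5,0.8,-0.01,0.06,-0.01,0]
    - [1,0.5,0.9,0,0.06,-0.01,0]
    - [0.6,0.1,0.7,0,0.05,-0.01,0]
    - [0.6,0.1,0.8,0,0.05,-0.01,0]
    - [0.5,0.1,0.8,0,0.05,-0.01,0]
    - [0.4,0.1,0.8,0,0.05,-0.01,0]

```text
time_s: 17.0
ee_pos: [0.4211, 0.2676, 0.211]
tcp_rot: [3.134, 0.077, -2.992]
wrist_force: [0.7, 0.1, -3.6]
gripper_width: 0.0213
grip_force: 59.8
```

```bash
python3 - <<'E'
from h import *
print(observe()['time_s'],lipnow(),observe()['joint_pos'])
for c in ['scene','top']:
  get_image(c)
  for q in ['knob0','scoop_pan']: print(q,[np.round(d['centre'],3).tolist() for d in pinpoint(c,q)][:7])
rows([([.535,.285,.10],.15,-.3),([.54,.285,.085],.15,-.6),([.55,.285,.07],.15,-1.1)],[3,4,5])
E
```

```text
17.0 (array([0.54149205, 0.28564616, 0.13138084]), np.float64(0.14986431759270014), np.float64(-0.08334944285530485)) [ 0.92209384  0.15030746 -0.39637379  0.05863541 -0.96483776 -2.37471768]
knob0 [[0.462, 0.27, 0.155], [0.479, 0.292, 0.15], [0.463, 0.245, 0.153], [0.482, 0.262, 0.152], [0.456, 0.301, 0.157]]
scoop_pan [[0.833, 0.187, 0.016], [0.49, 0.277, 0.138], [0.492, 0.281, 0.155]]
knob0 [[0.494, 0.262, 0.151], [0.417, 0.267, 0.227], [0.483, 0.291, 0.154], [0.605, -0.187, 0.018], [0.463, 0.272, 0.154], [0.458, 0.302, 0.154], [0.464, 0.243, 0.16]]
scoop_pan [[0.837, 0.186, 0.007], [0.49, 0.277, 0.154]]
[-0.37, 0.01, 0.24, 0.01, 0.07, 0.0]
[-0.44, 0.02, 0.26, 0.0, 0.07, -0.0]
[-0.52, 0.02, 0.27, 0.0, 0.07, -0.0]
[-0.87, -0.02, -0.48, -0.0, 0.08, 0.0]
[-0.9, -0.02, -0.5, -0.0, 0.07, 0.0]
[-0.92, -0.02, -0.52, 0.0, 0.07, 0.0]
[-0.95, -0.02, -0.53, 0.0, 0.08, 0.0]
[-1.25, -0.03, -0.92, 0.0, 0.1, 0.0]
[-1.27, -0.03, -0.95, -0.0, 0.1, 0.0]
[-1.28, -0.03, -0.98, -0.0, 0.1, 0.0]
[-1.29, -0.03, -1.02, 0.0, 0.1, -0.0]
[-1.3, -0.03, -1.05, 0.0, 0.1, 0.0]
```

Request:
move_arm:
  motion:
    - [-0.4,0,0.25,0,0.07,0,0]
    - [-0.45,0,0.25,0,0.07,0,0]
    - [-0.5,0,0.25,0,0.07,0,0]
    - [-0.9,0,-0.5,0,0.075,0,0]
    - [-0.9,0,-0.5,0,0.075,0,0]
    - [-0.9,0,-0.5,0,0.075,0,0]
    - [-0.95,0,-0.5,0,0.075,0,0]
    - [-1.25,0,-0.9,0,0.1,0,0]
    - [-1.3,0,-0.95,0,0.1,0,0]
    - [-1.3,0,-1,0,0.1,0,0]
    - [-1.3,0,-1,0,0.1,0,0]
    - [-1.3,0,-1,0,0.1,0,0]

```text
time_s: 18.3
ee_pos: [0.555, 0.2877, 0.2161]
tcp_rot: [3.131, -0.929, -2.983]
wrist_force: [0.4, 0.9, -2.2]
gripper_width: 0.0212
grip_force: 60.1
```

Request:
move_arm:
  motion:
    - [0,0,0,0,0,0,0]
    - [0,0,0,0,0,0,0]
    - [0,0,0,0,0,0,0]
    - [0,0,0,0,0,0,0]

```text
time_s: 18.63
ee_pos: [0.5532, 0.2876, 0.2182]
tcp_rot: [3.129, -0.925, -2.981]
wrist_force: [-1.6, 0.4, -1.2]
gripper_width: 0.0213
grip_force: 60.1
```

```bash
cp pics/w4.png /dev/null; python3 - <<'E'
from h import *
print(observe()['time_s'],lipnow(),observe()['joint_pos'],observe()['wrist_force'])
for c in ['scene','top']:
  im=get_image(c)
  for q in ['knob0','scoop_pan']: print(q,[np.round(d['centre'],3).tolist() for d in pinpoint(c,q)][:8])
  if c=='scene': a=im
cv2.imwrite('pics/d1.png',np.hstack([cv2.resize(a[200:370,340:520],(420,400)),cv2.resize(im[140:260,180:290],(367,400))])[:,:,::-1])
E
```

```text
18.6333 (array([0.5518245 , 0.28718439, 0.07266622]), np.float64(0.16079043034415852), np.float64(-1.0846875045488065)) [ 0.55924208  0.86968567  0.72245914 -0.42885725 -2.25846297 -2.10252075] [-1.59927539  0.41728094 -1.18573286]
knob0 [[0.584, 0.341, 0.025], [0.578, 0.213, 0.023]]
scoop_pan [[0.835, 0.186, 0.016]]
knob0 [[0.605, -0.184, 0.02], [0.633, 0.246, 0.022], [0.631, 0.269, 0.02], [0.635, 0.341, 0.023], [0.574, 0.221, 0.026]]
scoop_pan [[0.839, 0.186, 0.009], [0.54, 0.286, 0.125]]
```

View pics/d1.png

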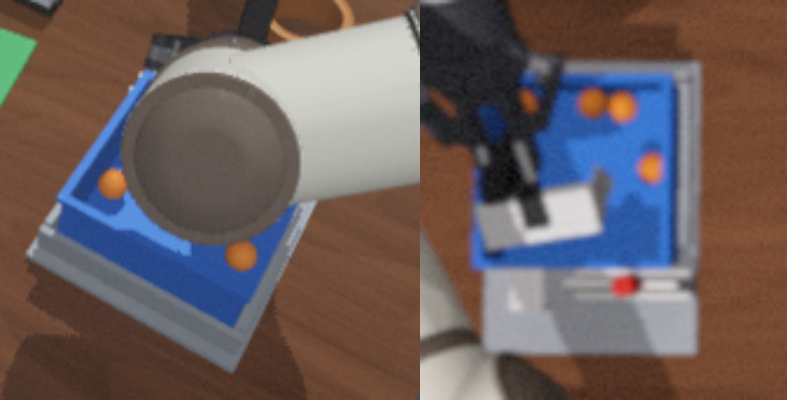

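The top crop shows five knobs in the tote, four at (528,102), (592,102), (622,106) and (651,168) and the fifth seen in the scene crop. The pan is empty. I return the scoop to the mat.

```bash
python3 - <<'E'
from h import *
rows([([.54,.28,.13],.15,-.6),([.53,.25,.20],.1,0)],[5,6])
E
```

```text
[1.89, -0.13, 0.66, 0.01, -0.1, 0.0]
[1.84, -0.1, 0.55, -0.0, -0.1, 0.0]
[1.77, -0.1, 0.46, -0.0, -0.1, 0.0]
[1.7, -0.09, 0.37, -0.0, -0.1, 0.0]
[1.61, -0.09, 0.28, -0.0, -0.1, 0.0]
[1.54, -0.4, 0.24, -0.0, -0.1, 0.01]
[1.44, -0.4, 0.17, -0.0, -0.1, 0.01]
[1.33, -0.39, 0.12, -0.0, -0.1, 0.01]
[1.22, -0.38, 0.07, -0.0, -0.1, 0.01]
[1.1, -0.38, 0.04, 0.0, -0.1, 0.01]
[0.98, -0.37, 0.02, 0.0, -0.1, 0.01]
```

Request:
move_arm:
  motion:
    - [1.9,-0.1,0.6,0,-0.1,0,0]
    - [1.8,-0.1,0.5,0,-0.1,0,0]
    - [1.8,-0.1,0.4,0,-0.1,0,0]
    - [1.7,-0.1,0.3,0,-0.1,0,0]
    - [1.6,-0.1,0.3,0,-0.1,0,0]
    - [1.5,-0.4,0.2,0,-0.1,0.01,0]
    - [1.4,-0.4,0.2,0,-0.1,0.01,0]
    - [1.3,-0.4,0.1,0,-0.1,0.01,0]
    - [1.2,-0.4,0.1,0,-0.1,0.01,0]
    - [1.1,-0.4,0,0,-0.1,0.01,0]
    - [1,-0.4,0,0,-0.08,0.01,0]

```text
time_s: 19.85
ee_pos: [0.4038, 0.2358, 0.2692]
tcp_rot: [3.141, 0.153, -3.05]
wrist_force: [0.2, -0.6, -1.6]
gripper_width: 0.0212
grip_force: 60.0
```

```bash
python3 - <<'E'
from h import *
print(observe()['time_s'],lipnow(),observe()['ee_pos'])
get_image('scene')
for q in ['scoop_pan','scoop_grip']: print(q,[np.round(d['centre'],3).tolist() for d in pinpoint('scene',q)][:4])
print(tcp([.596,.0145,.10],.066,0))
rows([([.596,.0145,.10],.066,0)],[8])
E
```

```text
19.85 (array([0.53077426, 0.2473859 , 0.19908131]), np.float64(0.09115160987950732), np.float64(-0.006844632291577474)) [0.40380566 0.23580099 0.26919831]
scoop_pan [[0.834, 0.186, 0.013], [0.482, 0.244, 0.221]]
scoop_grip [[0.773, 0.173, 0.064], [0.48, 0.242, 0.203], [0.403, 0.233, 0.29]]
(array([0.46830567, 0.00605992, 0.16924268]), [3.141592653589793, 0.16, -3.0755926535897933])
[-0.37, -2.91, 1.31, -0.0, -0.0, 0.0]
[-0.38, -2.92, 1.3, 0.0, -0.0, 0.0]
[-0.39, -2.92, 1.3, 0.0, -0.0, 0.0]
[-0.39, -2.92, 1.31, 0.0, -0.0, 0.0]
[-0.4, -2.91, 1.31, 0.0, -0.0, 0.0]
[-0.41, -2.91, 1.31, 0.0, -0.0, 0.0]
[-0.42, -2.91, 1.31, 0.0, -0.0, 0.0]
[-0.42, -2.91, 1.31, 0.0, -0.0, 0.0]
```

Request:
move_arm:
  motion:
    - [-0.4,-1.5,0,0,0,0,0]
    - [-0.4,-3,0.8,0,0,0,0]
    - [-0.4,-3,1.3,0,0,0,0]
    - [-0.4,-3,1.5,0,0,0,0]
    - [-0.4,-3,1.5,0,0,0,0]
    - [-0.4,-3,1.5,0,0,0,0]
    - [-0.4,-3,1.5,0,0,0.01,0]
    - [-0.3,-2.4,1.5,0,0,0.01,0]
    - [-0.2,-1.4,0.9,0,0,0,0]
    - [0,0,0,0,0,0,0]

```text
time_s: 20.83
ee_pos: [0.4742, 0.0066, 0.1674]
tcp_rot: [3.141, 0.143, -3.075]
wrist_force: [-1.0, -1.2, -3.2]
gripper_width: 0.0211
grip_force: 60.0
```

```bash
python3 - <<'E'
from h import *
print(observe()['time_s'],lipnow(),observe()['ee_pos'],observe()['wrist_force'])
for c in ['scene','top']:
  get_image(c)
  for q in ['scoop_pan','scoop_grip','mat']: print(q,[np.round(d['centre'],3).tolist() for d in pinpoint(c,q)][:4])
rows([([.596,.0145,.015],.066,0)],[5])
E
```

```text
20.8333 (array([0.60067469, 0.01497186, 0.09599986]), np.float64(0.06616482634769394), np.float64(-0.016748989896735317)) [0.47415562 0.00660663 0.16737615] [-1.03006257 -1.20173311 -3.23044541]
scoop_pan [[0.55, 0.013, 0.117], [0.834, 0.187, 0.014]]
scoop_grip [[0.772, 0.171, 0.062], [0.475, 0.004, 0.186], [0.552, 0.01, 0.118]]
mat [[0.53, 0.004, 0.002]]
scoop_pan [[0.835, 0.19, 0.01], [0.548, 0.018, 0.118]]
scoop_grip [[0.466, 0.231, 0.116], [0.774, 0.171, 0.069], [0.736, -0.016, 0.002]]
mat []
[0.38, -0.08, 1.67, 0.0, -0.0, 0.0]
[0.39, -0.07, 1.67, 0.0, -0.0, 0.0]
[0.39, -0.07, 1.67, 0.0, -0.0, 0.0]
[0.39, -0.07, 1.67, 0.0, -0.0, 0.0]
[0.4, -0.07, 1.67, 0.0, -0.0, 0.0]
```

Request:
move_arm:
  motion:
    - [0.3,0,1.2,0,-0.015,0,0]
    - [0.4,-0.1,1.7,0,0,0,0]
    - [0.4,-0.1,1.7,0,0,0,0]
    - [0.4,-0.1,1.7,0,0,0,0]
    - [0.4,0,1.4,0,0,0,0]
    - [0.1,0,0.5,0,0,0,0]
    - [0,0,0,0,0,0,0]

```text
time_s: 21.82
ee_pos: [0.4671, 0.0061, 0.0842]
tcp_rot: [3.141, 0.161, -3.069]
wrist_force: [-0.4, 0.3, -2.3]
gripper_width: 0.0213
grip_force: 60.0
```

```bash
python3 - <<'E'
from h import *
print(lipnow(),observe()['ee_pos'],observe()['wrist_force'])
get_image('scene')
for q in ['scoop_pan','scoop_grip']: print(q,[np.round(d['centre'],3).tolist() for d in pinpoint('scene',q)][:4])
E
```

```text
(array([0.59482847, 0.01529497, 0.01507694]), np.float64(0.07231042212730054), np.float64(0.0008895276589905576)) [0.4671272  0.00606352 0.08420576] [-0.44686863  0.26313619 -2.29624454]
scoop_pan [[0.544, 0.013, 0.037], [0.833, 0.188, 0.014]]
scoop_grip [[0.465, 0.002, 0.105], [0.774, 0.172, 0.062]]
```

Request:
move_arm:
  motion:
    - [0.1,0,0.4,0,0,0,0]
    - [0.1,0,0.4,0,0,0,0]
    - [0.05,0,0.2,0,0,0,0]
    - [0,0,0.1,0,0,0,0]
    - [0,0,0,0,0,0,0]

```text
time_s: 22.38
ee_pos: [0.467, 0.0058, 0.0736]
tcp_rot: [3.14, 0.163, -3.07]
wrist_force: [0.6, 0.3, -3.1]
gripper_width: 0.0211
grip_force: 60.0
```

Request:
move_arm:
  motion:
    - [0,0,0.1,0,0,0,0]
    - [0,0,0.1,0,0,0,0]
    - [0,0,0,0,0,0,0]

```text
time_s: 22.63
ee_pos: [0.4678, 0.0059, 0.0725]
tcp_rot: [3.14, 0.164, -3.07]
wrist_force: [-1.9, -2.0, 4.4]
gripper_width: 0.0212
grip_force: 60.8
```

Request:
move_arm:
  motion:
    - [0,0,0,0,0,0,1]
    - [0,0,0,0,0,0,1]
    - [0,0,0,0,0,0,1]
    - [0,0,0,0,0,0,1]
    - [0,0,0,0,0,0,1]
    - [0,0,0,0,0,0,1]
    - [0,0,-1.5,0,0,0,1]
    - [0,0,-3,0,0,0,1]
    - [0,0,-3,0,0,0,1]
    - [0,0,-3,0,0,0,1]
    - [0,0,-3,0,0.08,0,1]
    - [0,0,-2,0,0.08,0,1]

```text
time_s: 23.63
ee_pos: [0.443, 0.004, 0.2283]
tcp_rot: [3.138, 0.005, -3.068]
wrist_force: [0.5, 0.5, -0.1]
gripper_width: 0.0853
grip_force: 0.0
```

```bash
python3 - <<'E'
from h import *
s=observe(); print(s['time_s'],s['ee_pos'],s['tcp_rot'],s['gripper_width'],s['wrist_force'])
for c in ['scene','top','wrist']:
  im=get_image(c)
  for q in ['scoop_pan','scoop_grip','bolt_knob','tote','knob0','dock']: print(c,q,[np.round(d['centre'],3).tolist() for d in pinpoint(c,q)][:6])
cv2.imwrite('pics/r1.png',im[:,:,::-1])
m=masks_of('wrist','bolt_knob'); print([(d['score'],rect('wrist',d['region'],.114)) for d in m][:2])
E
```

```text
23.6333 [0.44299613 0.00400696 0.22829134] [ 3.13817786  0.00505239 -3.06847976] 0.08525348257569217 [ 0.49781492  0.51901167 -0.0827284 ]
scene scoop_pan [[0.544, 0.011, 0.024], [0.834, 0.184, 0.013]]
scene scoop_grip [[0.775, 0.171, 0.061], [0.468, 0.004, 0.093]]
scene bolt_knob [[0.464, 0.227, 0.112], [0.269, -0.289, 0.001]]
scene tote [[0.567, 0.277, 0.006]]
scene knob0 [[0.58, 0.339, 0.025], [0.568, 0.222, 0.024]]
scene dock []
top scoop_pan [[0.838, 0.187, 0.011], [0.542, 0.013, 0.02], [0.53, -0.253, 0.006], [0.544, 0.007, 0.005]]
top scoop_grip [[0.462, 0.006, 0.089], [0.777, 0.174, 0.069]]
top bolt_knob [[0.585, 0.34, 0.022], [0.541, 0.013, 0.021], [0.463, 0.227, 0.116]]
top tote [[0.632, 0.246, 0.022], [0.567, 0.28, 0.005], [0.271, -0.284, -0.001]]
top knob0 [[0.635, 0.338, 0.025], [0.604, -0.183, 0.018], [0.584, 0.34, 0.018], [0.566, 0.221, 0.029], [0.635, 0.269, 0.022], [0.631, 0.246, 0.018]]
top dock []
wrist scoop_pan [[0.545, 0.012, 0.018]]
wrist scoop_grip [[0.466, 0.001, 0.09]]
wrist bolt_knob [[0.468, 0.23, 0.116]]
wrist tote [[0.569, 0.277, 0.008]]
wrist knob0 [[0.582, 0.341, 0.02], [0.635, 0.27, 0.025], [0.606, -0.182, 0.015], [0.535, -0.254, 0.003], [0.634, 0.34, 0.024], [0.285, 0.293, -0.0]]
wrist dock []
[(0.77, (array([446. , 192.1]), array([93.4, 32.4]), 69.8))]
```

View pics/r1.png

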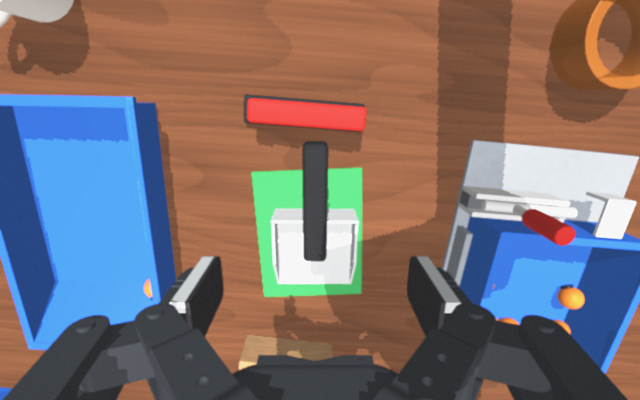

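The wrist view shows the scoop upright on the mat at (315,245), one knob left in the bin at (147,288), knobs in the tote, the red bolt handle at (565,233) and the keeper at (615,215). I'll shut the fingers and set them on the −y side of the bolt post.

Request:
move_arm:
  motion:
    - [-0.7,3,0,0,0,0,0]
    - [-0.7,3.7,0,0,0,0,0]
    - [-0.7,3.7,0,0,0,0,0]
    - [-0.7,3.7,0,0,0,0,0]
    - [-0.7,3.6,0,0,0,0.04,0]
    - [0,0,3,0,0,0,0]
    - [0,0,3,0,0,0,0]
    - [0,0,3,0,0,0,0]
    - [0,0,0,0,0,0,0]

```text
time_s: 25.48
ee_pos: [0.463, 0.1812, 0.1297]
tcp_rot: [-3.137, -0.007, -3.111]
wrist_force: [-1.3, 0.1, -0.8]
gripper_width: -0.0
grip_force: 0.0
```

```bash
python3 - <<'E'
from h import *
s=observe(); print(s['time_s'],s['ee_pos'],s['tcp_rot'],s['gripper_width'],s['wrist_force'])
c=[]
for n in ['scene','top']:
  get_image(n); c+=[np.round(d['centre'],3).tolist() for d in pinpoint(n,'bolt_knob')][:2]
print(c)
go([.465,.185,.088],[np.pi,0,-3.11])
E
```

```text
25.4833 [0.46300871 0.18124105 0.12973606] [-3.13742934 -0.00671931 -3.11111011] -2.0186546948432308e-05 [-1.25549431  0.06522912 -0.75325739]
[[0.465, 0.228, 0.113]]
shift [0.34 0.1  4.92] rot [0.004 0.007 0.   ]
```

Request:
move_arm:
  motion:
    - [0.3,0,2.5,0,0,0,0]
    - [0,0,2.3,0,0,0,0]
    - [0,0.5,0,0,0,0,0]
    - [0,0.7,0,0,0,0,0]
    - [0,0.7,0,0,0,0,0]
    - [0,0.7,0,0,0,0,0]
    - [0,0.7,0,0,0,0,0]
    - [0,0.7,0,0,0,0,0]
    - [0,0.7,0,0,0,0,0]

```text
time_s: 26.43
ee_pos: [0.4629, 0.2312, 0.0882]
tcp_rot: [3.139, 0.005, -3.11]
wrist_force: [2.0, -3.1, 1.8]
gripper_width: 0.0001
grip_force: 1.5
```

```bash
cat > b.py <<'E'
from h import *
s=observe(); print(s['time_s'],s['ee_pos'],s['gripper_width'],s['wrist_force'])
for n in ['scene','top']:
  get_image(n); print([(np.round(d['centre'],3).tolist(),round(d['score'],2)) for d in pinpoint(n,'bolt_knob')][:2])
E
python3 b.py
```

```text
26.4333 [0.46285985 0.23118806 0.08822212] 0.00010691359931278015 [ 1.95982146 -3.05762907  1.78862619]
[([0.465, 0.253, 0.113], 0.7)]
[([0.286, 0.294, 0.003], 0.48), ([0.566, 0.222, 0.026], 0.25)]
```

Request:
move_arm:
  motion:
    - [0,0.6,0,0,0,0,0]
    - [0,0.6,0,0,0,0,0]
    - [0,0.6,0,0,0,0,0]
    - [0,0.5,0,0,0,0,0]
    - [0,0.3,0,0,0,0,0]
    - [0,0,0,0,0,0,0]

```text
time_s: 27.13
ee_pos: [0.4615, 0.257, 0.0872]
tcp_rot: [3.139, 0.004, -3.11]
wrist_force: [0.5, 0.7, -0.2]
gripper_width: 0.0003
grip_force: 0.1
```

Request:
move_arm:
  motion:
    - [0,0.3,0,0,0,0,0]
    - [0,0.3,0,0,0,0,0]
    - [0,0,0,0,0,0,0]

```text
time_s: 27.38
ee_pos: [0.4612, 0.2608, 0.0873]
tcp_rot: [-3.14, 0.003, -3.11]
wrist_force: [3.0, -6.7, 0.7]
gripper_width: -0.0002
grip_force: 3.3
```

Request:
move_arm:
  motion:
    - [0,0.2,0,0,0,0,0]
    - [0,0.2,0,0,0,0,0]
    - [0,0,0,0,0,0,0]

```text
time_s: 27.63
ee_pos: [0.461, 0.2611, 0.0873]
tcp_rot: [-3.134, 0.0, -3.111]
wrist_force: [8.2, -17.4, 4.2]
gripper_width: -0.0003
grip_force: 8.7
```

```bash
python3 b.py
```

```text
27.6333 [0.46098044 0.26114204 0.08729312] -0.0003331404241072925 [  8.15041919 -17.39720799   4.21896389]
[([0.467, 0.286, 0.114], 0.53), ([0.564, 0.281, 0.007], 0.41)]
[([0.545, 0.011, 0.005], 0.61), ([0.529, -0.254, 0.003], 0.49)]
```

Request:
move_arm:
  motion:
    - [0,-1,0,0,0,0,0]
    - [0,-1.5,0,0,0,0,0]
    - [0,-0.5,-3,0,0,0,0]
    - [0,-2,-4,0,0,0,0]
    - [0,-3.5,-4,0,0,0,0]
    - [0,-3.5,-4,0,0,0,0]
    - [0,-3.5,0,0,0,0,0]
    - [0,-3,0,0,0,0,0]
    - [0,0,0,0,0,0,0]
    - [0,0,0,0,0,0,0]

```text
time_s: 28.67
ee_pos: [0.4658, 0.0964, 0.2175]
tcp_rot: [3.138, 0.005, -3.113]
wrist_force: [1.0, 0.2, 0.0]
gripper_width: -0.0002
grip_force: 0.0
```

```bash
python3 - <<'E'
from h import *
s=observe(); print(s['time_s'],s['ee_pos'],s['wrist_force'])
a=get_image('wrist'); print([np.round(d['centre'],3).tolist() for d in pinpoint('wrist','bolt_knob')][:2])
for n in ['scene','top']:
  b=get_image(n)
  for q in ['bolt_knob','tote','scoop_pan','scoop_grip','knob0','tape_roll','mug','carton','stapler']: print(n,q,[np.round(d['centre'],3).tolist() for d in pinpoint(n,q)][:6])
  if n=='scene': sc=b
cv2.imwrite('pics/f1.png',np.vstack([cv2.resize(a,(480,300)),cv2.resize(sc[130:370,160:544],(480,300))])[:,:,::-1])
E
```

```text
28.6667 [0.46580976 0.0964476  0.21749064] [0.96617805 0.23970479 0.04410284]
[]
scene bolt_knob [[0.468, 0.287, 0.115], [0.545, 0.01, 0.006]]
scene tote [[0.564, 0.278, 0.004], [0.572, 0.222, 0.023]]
scene scoop_pan [[0.833, 0.187, 0.013], [0.547, 0.014, 0.023]]
scene scoop_grip [[0.47, 0.007, 0.088], [0.775, 0.174, 0.064], [0.736, -0.017, 0.002]]
scene knob0 [[0.271, -0.29, 0.006], [0.57, 0.224, 0.025], [0.582, 0.342, 0.024]]
scene tape_roll [[0.287, 0.296, -0.005]]
scene mug [[0.268, -0.293, 0.007], [0.735, -0.018, 0.001]]
scene carton [[0.736, -0.016, -0.002]]
scene stapler [[0.382, -0.014, 0.002], [0.467, 0.282, 0.115]]
top bolt_knob [[0.467, 0.288, 0.116]]
top tote [[0.571, 0.28, 0.004]]
top scoop_pan [[0.54, 0.014, 0.018], [0.837, 0.186, 0.012], [0.636, 0.34, 0.023], [0.273, -0.288, -0.001]]
top scoop_grip [[0.777, 0.174, 0.065], [0.464, 0.006, 0.093]]
top knob0 [[0.637, 0.269, 0.021], [0.603, -0.186, 0.018], [0.635, 0.34, 0.022], [0.584, 0.34, 0.021], [0.636, 0.247, 0.022], [0.287, 0.291, -0.001]]
top tape_roll [[0.29, 0.292, 0.002]]
top mug [[0.273, -0.286, -0.0]]
top carton [[0.734, -0.019, -0.002]]
top stapler [[0.384, -0.011, -0.001]]
```

View pics/f1.png

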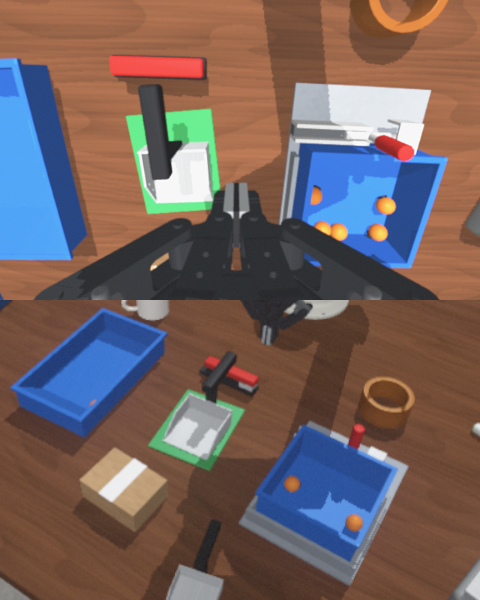

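The final view shows all five knobs in the tote, one in the bin, the scoop upright on its mat at (180,165), the bolt handle hard against its stop next to the keeper at (395,148), and the bystanders unmoved. I'm handing in.

```bash
python3 -c "
from plant import *
print(finish_job())"
```

```text
the job is handed in; nothing more can be done
None
```

The job is handed in (no verdict was returned): five knobs are in the tote and one is still in the bin, the scoop is upright on its mat, the bolt is pushed to its end stop with the tote still in its dock, and the tape roll, mug, carton and stapler have not moved; robot time was about 29 s.

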